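Unclip the sample transport box and take off its lid

ROBOT

A 6-joint arm with a two-finger parallel gripper is mounted at the origin on a cart in front of the work surface, level with it; the furniture and walls round the work are solid. World frame = base frame: x ahead of the robot, y to its left, z up, the work surface at z = 0. Lengths are in m, angles in rad, forces in N, time in s.
With the tool pointing down it reaches from about 0.275 to 0.85 m from the base axis. Payload 19 kg.
Tool frame: the origin (TCP) lies at the very end of the fingers, on their centre line; the grasp point (between the pads) lies 19 mm behind it (bot.tcp_to_grasp is the distance from the TCP to the grasp point, in m); z points along the fingers, x is the direction in which the jaws open and shut, and the axes are right-handed (so a half turn about z gives the same grasp; the last joint's range is limited). The gripper opens to 85 mm and grips with 20 to 120 N. Pads are 22 mm wide; open, the fingers measure 114 mm over their backs; the gripper's body (76 mm by 85 mm) begins 54 mm behind the grasp point. The pads swing forward as they close: fully open they stand 13 mm farther back than shut.
Start: joints at [0.984, 0.15, 1.437, -0, 1.554, -0.134], TCP at [0.252, 0.517, 0.231] pointing down, gripper open.
Joint ranges: [-2.8, 2.8], [-0.68, 2.1], [0.12, 2.68], [-1.39, 4.53], [0.16, 2.79], [-2.81, 2.81]. Speed limits (rad/s): [1.89, 1.89, 2.22, 3.01, 3.01, 3.01].

INTERFACE

Orientations are given as a unit quaternion [w, x, y, z].
In Python, from workcell import telemetry, cams, sign_off, bot gives the robot as it stands. The module is installed in compiled form; this text tells all that it offers.
- The arm moves only by the tool drive_tool, never from a script. Its arguments are lists of equal length, an entry for each row: "dp": the shift along the world's x, y, z in cm, a list of three; "spin": the turn about the world's z in degrees. In form: {"dp": [[x, y, z], ...], "spin": [spin, ...]}. A call has 1 to 12 rows; each row shifts and turns the commanded pose from where the row before left it; what a row does not reach is not made up. A row lasts 1/12 s, in which the tool goes at most 41.7 mm and 7.16 degrees, less where a joint would pass 70% of its speed; a pose out of reach is approached as far as the arm can. A call with a gripper value outside its range is refused whole. "fingers" is the opening, from 0 (shut) to 1 (fully open), set as the call begins (left out, the last holds). The fingers move at their own pace and stop on an object; "grip_force" is the grip in N (left out, the last holds). Time passes only in rows, so rows that do not move let the fingers close. It gives the time, the measured TCP pose, the force and the opening at its end, in the units of the state.
- telemetry.sense(): the state, without advancing time (a new reading comes with each control period).
- cams.capture(name): name is "scene" or "top" or "wrist"; returns (picture, depth): 480x640x3 uint8, red, green, blue; 480x640 float32, m along the optical axis (not along the pixel's ray), 0 where there is no reading.
- cams.camera_info(name): a dict with "mtx" (3x3 intrinsics, pixels), "world_from_camera" (4x4, takes a point from camera to world coordinates). Camera axes: x right, y up, looking along -z (the intrinsics and any distortion apply to the point x, -y, -z); pixel columns grow to the right and rows downward; lengths in m; the calibration is good to about 2 mm. A picture is of the moment at which its call begins: read the wrist's pose just before it. camera_info takes no time and is no camera call; for the wrist camera it gives the pose at the moment of the call.
- sign_off(): hands the job in, once; it reports no verdict.
Trained networks look in the newest picture that a camera, given by its name, has taken for a name from the list of things; names that differ only in an ending like _2 or _b are one class to them, and where a whole thing is asked for, a point or a joint stands for the part that bears it (a point fixed in the world has none). Each returns a list of dicts, best first, with "confidence" (0 to 1); they miss things now and then, are a little off and sometimes report something else, mostly with a low value. They report only what shows in the picture. A call takes as long as a camera call.
- cams.outline_of(camera, thing): "mask" (480x640 bool, what is visible of it).
- cams.spot_point(camera, thing): "location" ([x, y, z] in m, in world coordinates, good to about 4 mm: a listed point, or the origin of a listed thing).
The state is a dict: "time_s": time; "joint_positions": joint angles; "qd": joint speeds; "joint_efforts": joint torques, N m; "position": TCP position; "ee_rot": TCP orientation; "ft_force": force on the tool from outside, world axes, zero at the start; "wrist_torque": the same for the moment, N m; "grip_width": opening from 0.0 (shut) to 1.0 (fully open).
Only numpy, scipy, OpenCV 4.12 (cv2) and the standard library are available. Lean on these libraries where they do the work, as an engineer would, in place of code of your own. Each camera call takes 0.05 s, during which the arm holds its last target.

TASK

Open the sample transport box: flip the sprung bale clips at both ends up off the lid's edge and swing each right over so that it hangs down outside the box, then lift the lid off by its handle and set it down gently, the right way up and flat on the open bench beside the box, clear of it. Do not drop the lid, and leave the amber bottle, the petri dish and the roll of tape where they are.

Things in the scene. Friction and masses are not known exactly. Their poses are not given: they have to be found in the camera images.
- transport_box: White plastic sample transport box, fixed to the bench: outside 150 (x) by 200 (y) by 118 mm high without its lid. Origin: middle of its underside, on the bench. Its end walls face +y (left end) and -y (right end); each carries one clip.
- lid: Loose grey lid, about 0.35 kg, 161 (x) by 211 (y) mm: top plate with a skirt round the box's rim (2 mm play). Origin: middle of the skirt's lower edge, 104 mm over the bench when seated; its top face is 20 mm above the origin. A rolled bead runs along each end edge, 102.5 mm from the middle, standing 5 mm above the top face.
- handle (a point): Middle of the lid's handle bar, 54 mm above the lid's origin. The bar lies along the lid's y: 94 mm long, 14 mm wide (x), 12 mm high, 28 mm of air under it, on two posts 40 mm either side.
- left_end (a point): Point over the box's +y edge, 105 mm from the box's middle, 154 mm over the bench: the height and y at which the middle of the clip's grey grip tab stands, but the tab lies anywhere within 30 mm either side of it along the box's x, anew each time. That place is not reported: look or feel for it. Tab: 26 mm wide (x), 9 mm thick (y), 40 mm high, rigid in x.
- right_end (a point): The same point over the box's -y edge; the tab there has its own unreported place, within 30 mm either side along the box's x.
- clip_left (a joint): Swing of the +y clip, rad: 0 hooked, 2.5 hanging down outside (stop). A wire loop 24 mm wide, hinged on a pin along the box's x, 111 mm from the box's middle and 84 mm over the bench. Its cross bar lies behind the lid's bead. Sprung towards the pin: raise it 6 to 12 mm (5 N, then 0.8 N/mm; stop at 14 mm) and swing it out about the pin; let go past 0.5 rad it falls open by its weight.
- clip_right (a joint): The same at the box's -y end, mirrored: 0 hooked, 2.5 hanging down outside.
- bottle: Bystander: amber reagent bottle, 48 mm across, 90 mm high, origin under its middle.
- petri: Bystander: petri dish, 62 mm across, 15 mm high, origin under its middle.
- tape: Bystander: roll of paper tape, 75 mm across, 24 mm high, origin under its middle.

How it is judged:
By the outcome, as a careful person would: the job done as asked, in the order asked, and still so for the second after the job is handed in, with the robot touching nothing.
It also fails if it takes over 64 s, if anything falls off the work surface, if the arm or the gripper's body presses on something with over 40 N, if the wrist force passes 120 N, or if a joint passes its speed limit or range.

## Working session

There is one attempt and no reset: what is moved stays moved. The work goes in short steps, Python scripts to look and compute and a tool call to move; the robot and the scene stay as the last step left them, time stands still between calls to the robot, and variables do not carry over. Pictures are saved under pics/ and viewed, and the job is handed in when it is done.

Besides the shell and the picture viewer there is one more tool, called after "Request:" as a command line: name --pt "numbers of a row" for each row, then --argument value for the rest. drive_tool: Moves the arm, as the interface text tells. Its arguments: {"type":"object","properties":{"dp":{"type":"array","items":{"type":"array","items":{"type":"number"}}},"spin":{"type":"array","items":{"type":"number"}},"fingers":{"type":"number"},"grip_force":{"type":"number"}},"required":["dp","spin"]}

```bash
mkdir -p pics; cat > h.py <<'E'
from workcell import telemetry, cams, sign_off, bot
import numpy as np, cv2
def snap(n,f):
    p,d=cams.capture(n); cv2.imwrite('pics/'+f,p[:,:,::-1]); return p,d
def cloud(n,d,info=None):
    i=info or cams.camera_info(n); K=np.array(i['mtx']);T=np.array(i['world_from_camera'])
    v,u=np.mgrid[:480,:640]
    P=np.stack([(u-K[0,2])*d/K[0,0],-(v-K[1,2])*d/K[1,1],-d],-1)
    return P@T[:3,:3].T+T[:3,3]
E
python3 - <<'E'
from h import *
s=telemetry.sense(); print({k:np.round(v,3) for k,v in s.items()})
for n in ['top','scene']:
    p,d=snap(n,n+'1.png'); np.save(n+'1.npy',cloud(n,d))
    for t in ['transport_box','lid','handle','left_end','right_end','bottle','petri','tape']:
        try: print(n,t,[(np.round(r['location'],3).tolist(),round(r['confidence'],2)) for r in cams.spot_point(n,t)][:2])
        except Exception as e: print(n,t,e)
print(telemetry.sense()['time_s'])
E
```

```text
{'time_s': np.float64(0.0), 'joint_positions': array([ 0.984,  0.151,  1.438,  0.   ,  1.554, -0.134]), 'qd': array([-0.001, -0.001, -0.   ,  0.001,  0.   ,  0.001]), 'joint_efforts': array([-1.0000e-03, -7.1306e+01, -5.7085e+01, -0.0000e+00,  9.0000e-03,
        0.0000e+00]), 'position': array([0.251, 0.517, 0.231]), 'ee_rot': array([ 0.   ,  0.848,  0.53 , -0.001]), 'ft_force': array([ 0.984, -0.951, -0.564]), 'wrist_torque': array([0.007, 0.058, 0.012]), 'grip_width': np.float64(1.0)}
top transport_box [([0.47, 0.546, 0.001], 0.54), ([0.518, 0.018, 0.106], 0.19)]
top lid [([0.52, 0.019, 0.105], 0.65)]
top handle [([0.521, 0.014, 0.158], 0.85)]
top left_end [([0.526, 0.118, 0.149], 0.93)]
top right_end []
top bottle [([0.52, 0.446, 0.002], 0.56), ([0.521, 0.018, 0.106], 0.17)]
top petri [([0.39, 0.437, -0.002], 0.58)]
top tape [([0.47, 0.547, 0.001], 0.75), ([0.521, 0.017, 0.157], 0.47)]
scene transport_box [([0.52, 0.018, 0.0], 0.78)]
scene lid [([0.515, 0.016, 0.106], 0.61)]
scene handle [([0.519, 0.013, 0.156], 0.78)]
scene left_end []
scene right_end [([0.515, -0.089, 0.153], 0.93)]
scene bottle [([0.523, 0.447, -0.004], 0.9)]
scene petri [([0.4, 0.44, 0.0], 0.71)]
scene tape [([0.467, 0.544, 0.0], 0.93)]
0.9
```

View pics/top1.png

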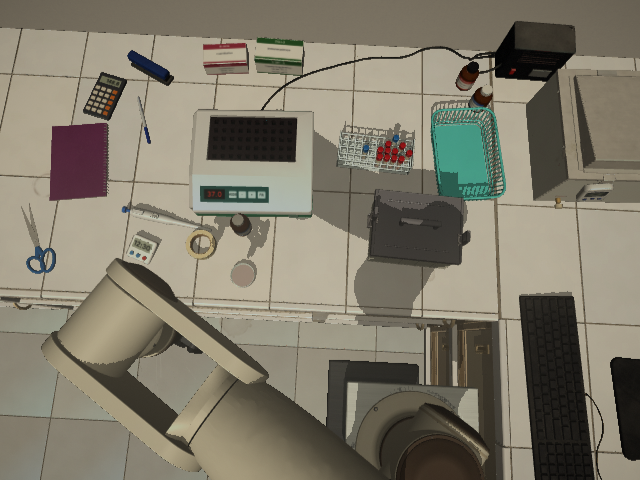

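View pics/scene1.png

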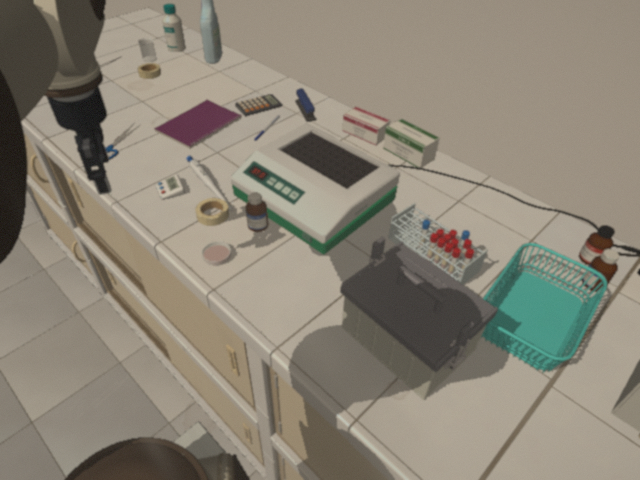

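```bash
python3 - <<'E'
from h import *
for n in ['top','scene']:
    P=np.load(n+'1.npy'); 
    x,y,z=P[...,0],P[...,1],P[...,2]
    for nm,m in [('L',(abs(y-.125)<.035)),('R',(abs(y+.09)<.035))]:
        q=m&(z>.135)&(z<.19)&(abs(x-.52)<.09); pts=P[q]
        print(n,nm,len(pts)); 
        if len(pts)>5: print(np.round(np.percentile(pts,[2,20,50,80,98],axis=0),3))
    q=(z>.118)&(z<.133)&(abs(x-.52)<.12)&(abs(y-.02)<.13); print('lid',np.round(np.percentile(P[q],[.5,2,50,98,99.5],axis=0),3))
    q=(z>.15)&(z<.17)&(abs(x-.52)<.03)&(abs(y-.02)<.07); print('hdl',np.round(np.percentile(P[q],[.5,2,50,98,99.5],axis=0),3))
    if q.sum()>9: r=cv2.minAreaRect(P[q][:,:2].astype(np.float32)*1000); print(r)
    q=(z>.118)&(z<.133)&(abs(x-.52)<.12)&(abs(y-.02)<.13); print(cv2.minAreaRect(P[q][:,:2].astype(np.float32)*1000))
E
```

```text
top L 77
[[0.52  0.116 0.136]
 [0.521 0.119 0.151]
 [0.529 0.123 0.17 ]
 [0.54  0.126 0.173]
 [0.545 0.128 0.176]]
top R 105
[[ 0.474 -0.09   0.136]
 [ 0.477 -0.087  0.146]
 [ 0.484 -0.083  0.162]
 [ 0.494 -0.082  0.173]
 [ 0.498 -0.08   0.175]]
lid [[ 0.434 -0.088  0.118]
 [ 0.439 -0.084  0.119]
 [ 0.51   0.017  0.123]
 [ 0.594  0.118  0.129]
 [ 0.598  0.123  0.131]]
hdl [[ 0.509 -0.029  0.151]
 [ 0.509 -0.027  0.155]
 [ 0.516  0.017  0.162]
 [ 0.524  0.062  0.167]
 [ 0.526  0.063  0.168]]
((517.2937622070312, 17.122703552246094), (93.63098907470703, 15.157039642333984), 86.69752502441406)
((517.4033813476562, 18.05150604248047), (223.4212188720703, 162.11343383789062), 87.0723648071289)
scene L 229
[[0.521 0.113 0.136]
 [0.523 0.115 0.144]
 [0.53  0.116 0.158]
 [0.539 0.12  0.172]
 [0.545 0.123 0.174]]
scene R 243
[[ 0.475 -0.094  0.136]
 [ 0.477 -0.093  0.146]
 [ 0.481 -0.09   0.163]
 [ 0.493 -0.087  0.172]
 [ 0.499 -0.083  0.174]]
lid [[ 0.435 -0.093  0.119]
 [ 0.438 -0.089  0.12 ]
 [ 0.505  0.005  0.123]
 [ 0.595  0.116  0.128]
 [ 0.6    0.12   0.13 ]]
hdl [[ 0.51  -0.031  0.151]
 [ 0.51  -0.03   0.153]
 [ 0.515  0.011  0.162]
 [ 0.525  0.059  0.164]
 [ 0.527  0.06   0.165]]
((518.1845703125, 14.844291687011719), (93.12245178222656, 15.660080909729004), 86.39386749267578)
((519.0108642578125, 13.998878479003906), (224.2214813232422, 163.6931610107422), 86.69727325439453)
```

The top view shows the box at about columns 370-465, rows 190-265, turned about -3.3°. Its left tab is near (365,197) and the right tab near (463,238). Next I map the free bench for the lid.

```bash
python3 - <<'E'
from h import *
H=np.full((60,110),-1.0)
for n in ['top','scene']:
    P=np.load(n+'1.npy').reshape(-1,3)
    i=((P[:,0]-.2)/.01).astype(int); j=((.6-P[:,1])/.01).astype(int)
    ok=(i>=0)&(i<60)&(j>=0)&(j<110)&(P[:,2]>-.3)&(P[:,2]<.3)
    np.maximum.at(H,(i[ok],j[ok]),P[ok,2])
im=np.zeros((60,110,3),np.uint8); im[H==-1]=(60,0,0); b=abs(H)<.008; im[b]=(0,160,0); im[H>=.008]=(200,200,200); im[(H<-.008)&(H>-1)]=(0,0,180)
im=cv2.resize(im[::-1],None,fx=7,fy=7,interpolation=0)
for k in range(0,110,10):
    cv2.line(im,(k*7,0),(k*7,420),(255,255,0),1); cv2.putText(im,'%.1f'%(.6-k/100),(k*7+2,10),0,.35,(0,255,255))
for k in range(0,60,10):
    y=420-k*7; cv2.line(im,(0,y),(770,y),(255,255,0),1); cv2.putText(im,'%.1f'%(.2+k/100),(2,y-2),0,.35,(0,255,255))
cv2.imwrite('pics/hm.png',im)
E
```

```text
(no output)
```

View pics/hm.png

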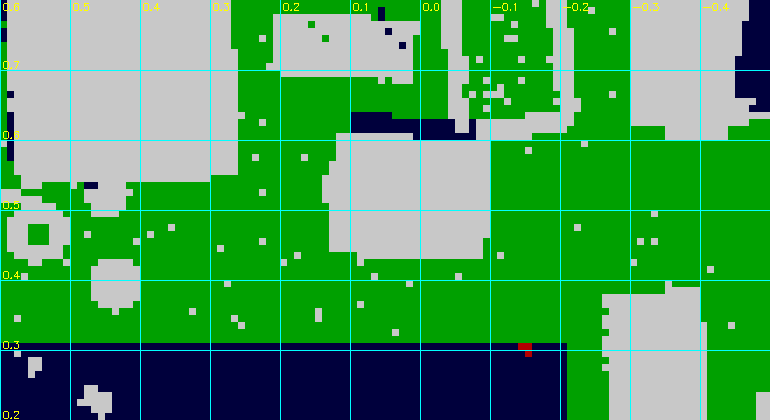

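Request:
drive_tool --pt "2.3 -3.2 0" --pt "2.3 -3.2 0" --pt "2.3 -3.2 0" --pt "2.3 -3.2 0" --pt "2.3 -3.2 0" --pt "2.3 -3.2 0" --pt "2.3 -3.2 0" --pt "2.3 -3.2 0" --pt "2.3 -3.2 0" --pt "2.3 -3.2 0" --pt "2.3 -3.2 0" --pt "2.3 -3.2 0" --spin '[-5.6, -5.6, -5.6, -5.6, -5.6, -5.6, -5.6, -5.6, -5.6, -5.6, -5.6, -5.6]' --fingers 1

```text
time_s: 1.9
position: [0.5284, 0.1311, 0.2315]
ee_rot: [-0.0, 1.0, -0.03, 0.0]
ft_force: [0.4, 0.9, 0.0]
grip_width: 1.001
```

The map shows open bench to the right of the box, around x 0.42-0.58 and y -0.18 to -0.40. I now look closely at the left tab.

```bash
python3 - <<'E'
from h import *
P=np.concatenate([np.load(n+'1.npy').reshape(-1,3) for n in ['top','scene']])
m=(abs(P[:,0]-.495)<.085)&(abs(P[:,1]+.29)<.11); print('pad z',np.round(np.percentile(P[m,2],[1,50,99]),4))
i=cams.camera_info('wrist'); p,d=snap('wrist','w1.png'); Q=cloud('wrist',d,i)
m=(d>0)&(abs(Q[...,1]-.12)<.03)&(abs(Q[...,0]-.53)<.07)&(Q[...,2]>.138)&(Q[...,2]<.185)
print(m.sum(), np.round(np.percentile(Q[m],[2,20,50,80,98],axis=0),3))
print(cams.spot_point('wrist','left_end'))
E
```

```text
pad z [-0.0041  0.0004  0.0052]
1533 [[0.522 0.117 0.139]
 [0.527 0.121 0.151]
 [0.534 0.124 0.168]
 [0.542 0.125 0.173]
 [0.547 0.126 0.174]]
[]
```

View pics/w1.png

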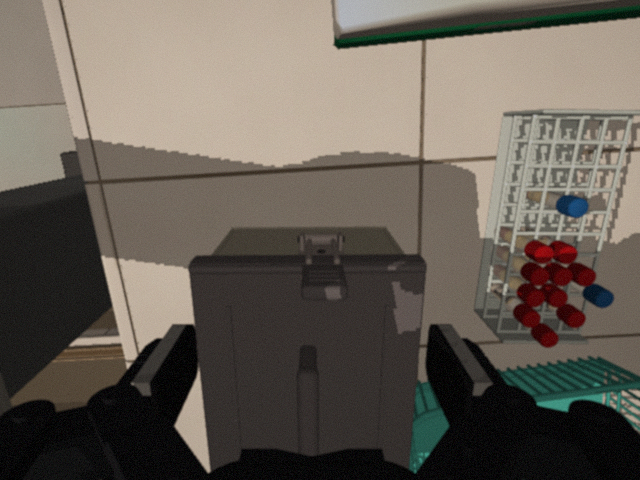

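The wrist view shows the left tab at about pixel (323,280), which puts its centre near x 0.534, y 0.121. I descend around it and close.

Request:
drive_tool --pt "0.6 -1.0 0" --pt "0 0 -2.5" --pt "0 0 -2.5" --pt "0 0 -2.5" --pt "0 0 -1.4" --pt "0 0 0" --spin '[0, 0, 0, 0, 0, 0]'

```text
time_s: 2.5
position: [0.532, 0.1234, 0.1393]
ee_rot: [0.0, 1.0, -0.026, -0.002]
ft_force: [0.8, -0.2, 0.3]
grip_width: 0.998
```

Request:
drive_tool --pt "0 0 0" --pt "0 0 0" --pt "0 0 0" --pt "0 0 0" --pt "0 0 0" --pt "0 0 0" --pt "0 0 0" --pt "0 0 0" --spin '[0, 0, 0, 0, 0, 0, 0, 0]' --fingers 0.1 --grip_force 45

```text
time_s: 3.17
position: [0.5344, 0.1231, 0.1432]
ee_rot: [-0.0, 1.0, -0.027, 0.001]
ft_force: [4.9, 0.9, 6.9]
grip_width: 0.293
```

Request:
drive_tool --pt "0 0 0.4" --pt "0 0 0.4" --pt "0 0 0.2" --pt "0 0 0" --pt "0 0 0" --spin '[0, 0, 0, 0, 0]'

```text
time_s: 3.58
position: [0.534, 0.123, 0.1517]
ee_rot: [-0.0, 1.0, -0.027, 0.0]
ft_force: [9.2, 0.5, -11.7]
grip_width: 0.293
```

Request:
drive_tool --pt "0 0.65 0" --pt "0 0.65 0" --pt "0.1 0.65 -0.1" --pt "0.1 0.65 -0.1" --pt "0 0.6 -0.2" --pt "0.1 0.6 -0.2" --pt "0 0.6 -0.25" --pt "0 0.55 -0.3" --pt "0 0.5 -0.3" --pt "0 0.4 -0.3" --pt "0 0 0" --spin '[0, 0, 0, 0, 0, 0, 0, 0, 0, 0, 0]'

```text
time_s: 4.5
position: [0.5367, 0.1811, 0.1339]
ee_rot: [0.001, 1.0, -0.027, -0.0]
ft_force: [6.8, -7.3, -5.2]
grip_width: 0.292
```

Request:
drive_tool --pt "0 0 0" --pt "0 0 0" --pt "0 0 0" --pt "0 0 0" --pt "0 0 0" --pt "0 0 2.5" --pt "0 0 3" --pt "0 0 3" --pt "0 0 1" --spin '[0, 0, 0, 0, 0, 0, 0, 0, 0]' --fingers 1

```text
time_s: 5.25
position: [0.5374, 0.1817, 0.2343]
ee_rot: [-0.001, 1.0, -0.027, 0.002]
ft_force: [0.6, 0.7, 2.0]
grip_width: 1.0
```

```bash
python3 - <<'E'
from h import *
i=cams.camera_info('wrist'); snap('wrist','w2.png'); p,d=snap('scene','s2.png'); Q=cloud('scene',d)
m=(d>0)&(abs(Q[...,1]-.16)<.04)&(abs(Q[...,0]-.53)<.03)&(Q[...,2]>.005)&(Q[...,2]<.1)
print(np.round(np.percentile(Q[m],[2,50,98],axis=0),3) if m.sum() else m.sum())
E
```

```text
[[0.524 0.158 0.022]
 [0.532 0.162 0.059]
 [0.55  0.183 0.063]]
```

View pics/w2.png

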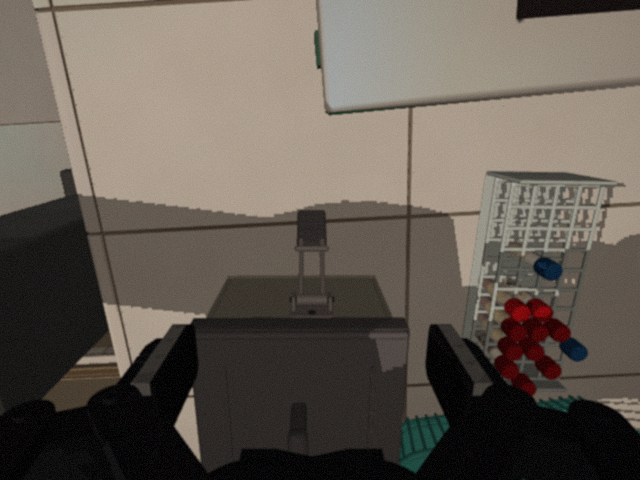

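View pics/s2.png

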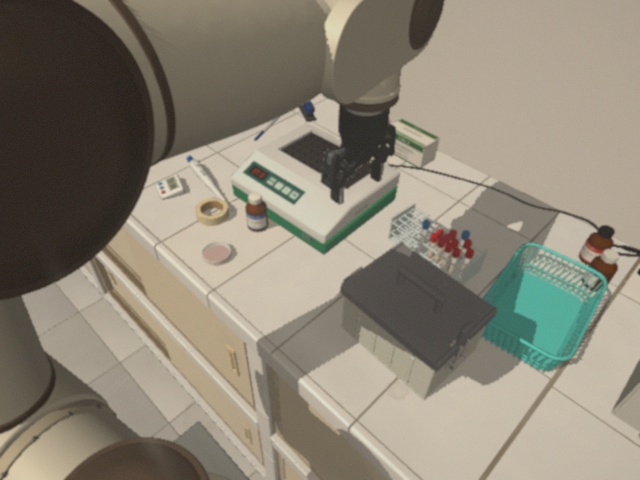

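The left clip hangs open: its tab is at (311,225) in the wrist view, and depth gives z about 0.02-0.06. Now the right end.

Request:
drive_tool --pt "-0.6 -3.3 0" --pt "-0.6 -3.3 0" --pt "-0.6 -3.3 0" --pt "-0.6 -3.3 0" --pt "-0.6 -3.3 0" --pt "-0.6 -3.3 0" --pt "-0.7 -3.3 0" --pt "-0.7 -3.3 0" --pt "0 0 0" --spin '[0, 0, 0, 0, 0, 0, 0, 0, 0]'

```text
time_s: 6.1
position: [0.4851, -0.0868, 0.2283]
ee_rot: [0.0, 1.0, -0.029, -0.001]
ft_force: [-0.2, -0.2, 0.3]
grip_width: 1.0
```

```bash
python3 - <<'E'
from h import *
i=cams.camera_info('wrist'); p,d=snap('wrist','w3.png'); Q=cloud('wrist',d,i)
print(telemetry.sense()['position'])
m=(d>0)&(abs(Q[...,1]+.09)<.02)&(abs(Q[...,0]-.485)<.07)&(Q[...,2]>.138)&(Q[...,2]<.185)
print(m.sum(), np.round(np.percentile(Q[m],[2,20,50,80,98],axis=0),3))
E
```

```text
[ 0.48562138 -0.0847346   0.22835078]
1525 [[ 0.476 -0.091  0.14 ]
 [ 0.481 -0.087  0.152]
 [ 0.489 -0.084  0.169]
 [ 0.496 -0.083  0.173]
 [ 0.501 -0.083  0.174]]
```

View pics/w3.png

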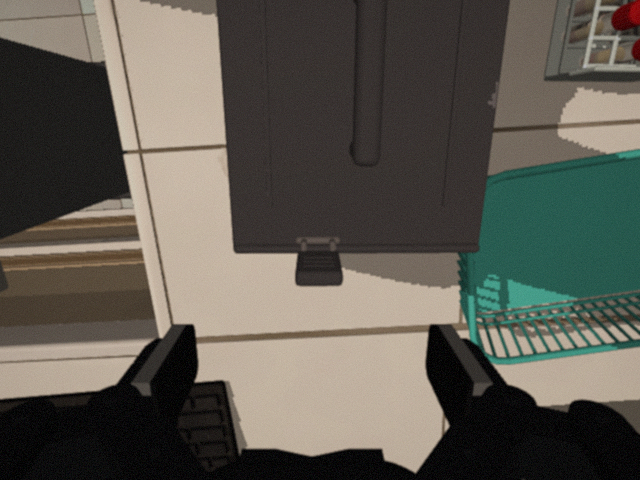

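The right tab shows at (319,265), centred at x 0.488, y about -0.088. I descend and grip it.

Request:
drive_tool --pt "0.3 -0.3 0" --pt "0 0 -2.5" --pt "0 0 -2.5" --pt "0 0 -2.5" --pt "0 0 -1.1" --pt "0 0 0" --spin '[0, 0, 0, 0, 0, 0]'

```text
time_s: 6.65
position: [0.4887, -0.0843, 0.1412]
ee_rot: [-0.001, 1.0, -0.027, -0.002]
ft_force: [-0.0, 0.0, 0.8]
grip_width: 1.001
```

Request:
drive_tool --pt "0 0 0" --pt "0 0 0" --pt "0 0 0" --pt "0 0 0" --pt "0 0 0" --pt "0 0 0" --pt "0 0 0" --pt "0 0 0" --spin '[0, 0, 0, 0, 0, 0, 0, 0]' --fingers 0.1 --grip_force 45

```text
time_s: 7.32
position: [0.4895, -0.0856, 0.1446]
ee_rot: [0.0, 1.0, -0.027, 0.0]
ft_force: [-4.2, -0.2, 8.2]
grip_width: 0.295
```

Request:
drive_tool --pt "0 0 0.4" --pt "0 0 0.4" --pt "0 0 0.2" --pt "0 0 0" --pt "0 0 0" --spin '[0, 0, 0, 0, 0]'

```text
time_s: 7.73
position: [0.4894, -0.0855, 0.1534]
ee_rot: [-0.0, 1.0, -0.027, -0.0]
ft_force: [-0.2, -1.1, -11.9]
grip_width: 0.291
```

Request:
drive_tool --pt "0 -0.65 0" --pt "0 -0.65 0" --pt "-0.1 -0.65 -0.1" --pt "-0.1 -0.65 -0.1" --pt "0 -0.6 -0.2" --pt "-0.1 -0.6 -0.2" --pt "0 -0.6 -0.25" --pt "0 -0.55 -0.3" --pt "0 -0.5 -0.3" --pt "0 -0.4 -0.3" --pt "0 0 0" --spin '[0, 0, 0, 0, 0, 0, 0, 0, 0, 0, 0]'

```text
time_s: 8.65
position: [0.4863, -0.1441, 0.1358]
ee_rot: [-0.001, 1.0, -0.028, -0.001]
ft_force: [-1.2, 6.5, -4.1]
grip_width: 0.295
```

Request:
drive_tool --pt "0 0 0" --pt "0 0 0" --pt "0 0 0" --pt "0 0 0" --pt "0 0 0" --pt "0 0 2.5" --pt "0 0 3" --pt "0 0 3" --pt "0 0 1" --pt "0 0 0" --spin '[0, 0, 0, 0, 0, 0, 0, 0, 0, 0]' --fingers 1

```text
time_s: 9.48
position: [0.4874, -0.1444, 0.2341]
ee_rot: [0.001, 1.0, -0.027, 0.002]
ft_force: [-0.1, 0.4, -0.4]
grip_width: 1.0
```

```bash
python3 - <<'E'
from h import *
snap('wrist','w4.png'); p,d=snap('scene','s4.png'); 
for n in ['scene','top']:
  if n=='top': p,d=snap('top','t4.png')
  Q=cloud(n,d); x,y,z=Q[...,0],Q[...,1],Q[...,2]
  for a in [1,-1]:
    m=(d>0)&(abs(y-.0155-a*.148)<.028)&(abs(x-.52)<.07)&(z>.01)&(z<.19)
    print(n,a,m.sum(),np.round(np.percentile(Q[m],[2,50,98],axis=0),3).tolist() if m.sum() else '')
  q=(z>.15)&(z<.17)&(abs(x-.52)<.03)&(abs(y-.02)<.07); print('hdl',np.round(np.percentile(Q[q],[2,50,98],axis=0),3)[:, :], cv2.minAreaRect(Q[q][:,:2].astype(np.float32)*1000))
  print(cams.spot_point(n,'handle'))
E
```

```text
scene 1 54 [[0.523, 0.158, 0.023], [0.531, 0.162, 0.06], [0.551, 0.183, 0.063]]
scene -1 450 [[0.472, -0.153, 0.02], [0.482, -0.136, 0.043], [0.498, -0.107, 0.068]]
hdl [[ 0.51  -0.03   0.152]
 [ 0.515  0.011  0.162]
 [ 0.525  0.058  0.165]] ((518.8079833984375, 14.984451293945312), (94.13449096679688, 15.760736465454102), 86.59709167480469)
[{'location': [0.5185, 0.017, 0.163], 'confidence': 0.58}]
top 1 156 [[0.522, 0.14, 0.021], [0.534, 0.169, 0.045], [0.547, 0.186, 0.071]]
top -1 109 [[0.471, -0.149, 0.025], [0.482, -0.129, 0.048], [0.497, -0.107, 0.067]]
hdl [[ 0.509 -0.027  0.155]
 [ 0.516  0.017  0.163]
 [ 0.524  0.062  0.166]] ((517.0924072265625, 17.119403839111328), (93.00232696533203, 15.21480655670166), 87.50859069824219)
[{'location': [0.5196, 0.0165, 0.1582], 'confidence': 0.79}]
```

View pics/s4.png

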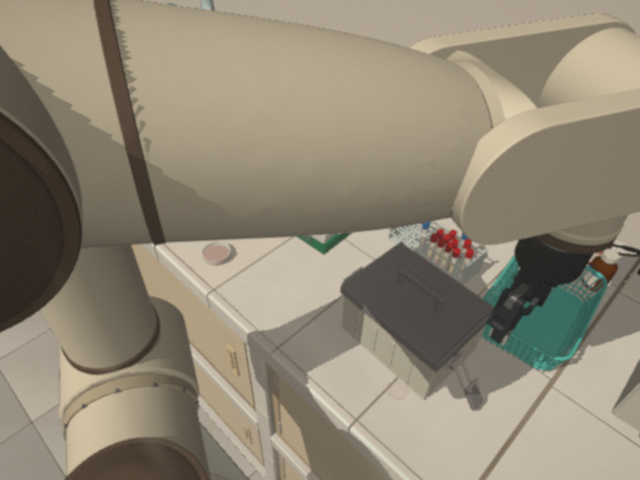

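View pics/w4.png

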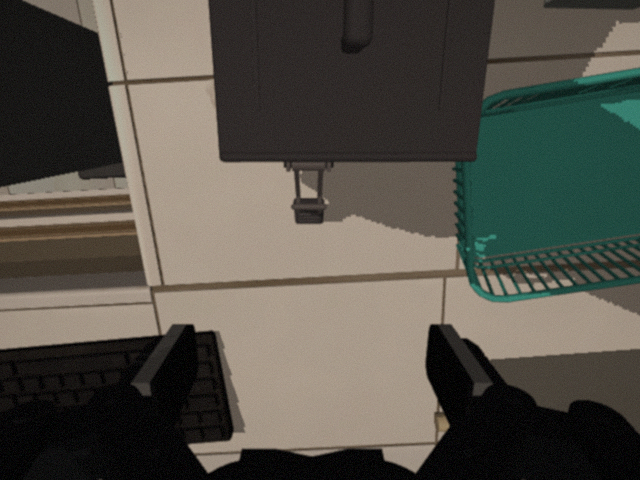

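Both clips hang down outside the box; in the wrist view the right tab is at (309,212). Next is the handle, centred at about (0.518, 0.0155).

Request:
drive_tool --pt "0.6 3.2 0" --pt "0.6 3.2 0" --pt "0.6 3.2 0" --pt "0.6 3.2 0" --pt "0.7 3.2 0" --pt "0 0 -2.5" --pt "0 0 -2.5" --pt "0 0 -2.5" --pt "0 0 -2.0" --pt "0 0 0" --spin '[0, 0, 0, 0, 0, 0, 0, 0, 0, 0]'

```text
time_s: 10.57
position: [0.5153, 0.0164, 0.1316]
ee_rot: [-0.0, 1.0, -0.027, -0.004]
ft_force: [-0.9, -0.6, -1.3]
grip_width: 0.998
```

Request:
drive_tool --pt "0 0 0" --pt "0 0 0" --pt "0 0 0" --pt "0 0 0" --pt "0 0 0" --pt "0 0 0" --pt "0 0 0" --pt "0 0 0" --pt "0 0 0" --pt "0 0 0" --spin '[0, 0, 0, 0, 0, 0, 0, 0, 0, 0]' --fingers 0 --grip_force 60

```text
time_s: 11.4
position: [0.5179, 0.016, 0.137]
ee_rot: [0.0, 1.0, -0.027, 0.001]
ft_force: [-0.9, 0.5, 5.9]
grip_width: 0.15
```

Request:
drive_tool --pt "0 0 0.4" --pt "0 0 0.6" --pt "0 0 0.8" --pt "0 0 1" --pt "0 0 1" --pt "0 0 1" --pt "0 0 1" --pt "0 0 1" --pt "0 0 1" --pt "0 0 0.8" --pt "0 0 0.4" --pt "0 0 0" --spin '[0, 0, 0, 0, 0, 0, 0, 0, 0, 0, 0, 0]'

```text
time_s: 12.4
position: [0.5178, 0.016, 0.2272]
ee_rot: [0.0, 1.0, -0.027, 0.001]
ft_force: [0.1, 0.2, -3.3]
grip_width: 0.152
```

```bash
python3 - <<'E'
from h import *
snap('scene','s5.png'); snap('wrist','w5.png')
E
```

```text
(no output)
```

View pics/s5.png

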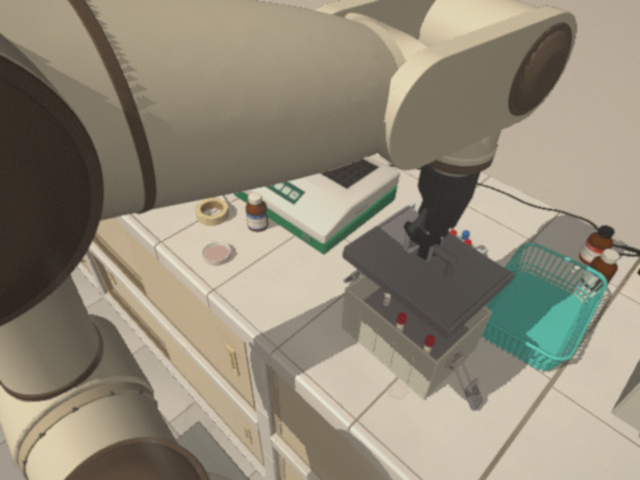

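View pics/w5.png

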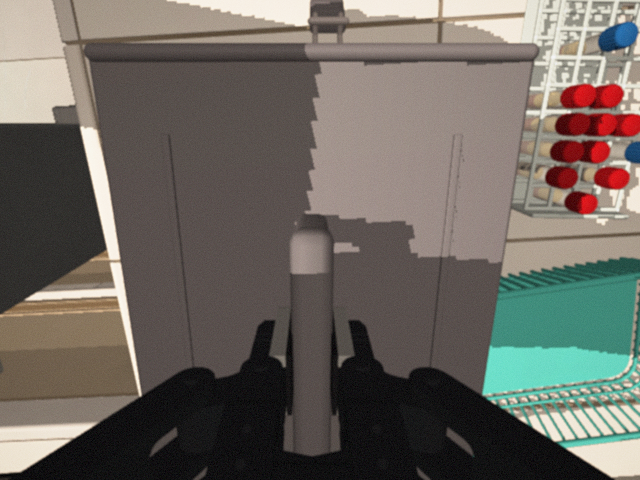

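The lid is held level and the box is open, with tubes showing in it around (387-430, 300-345). I carry the lid to the right-hand spot.

Request:
drive_tool --pt "-0.1 -1 0" --pt "-0.2 -2 0" --pt "-0.2 -2.8 0" --pt "-0.2 -3.2 0" --pt "-0.2 -3.4 0" --pt "-0.3 -3.4 0" --pt "-0.3 -3.4 0" --pt "-0.2 -3.4 0" --pt "-0.2 -3.2 0" --pt "-0.2 -2.6 0" --pt "-0.1 -1.6 0" --pt "-0.1 -0.6 0" --spin '[0, 0.3, 0.3, 0.3, 0.3, 0.3, 0.3, 0.3, 0.3, 0.3, 0.3, 0]'

```text
time_s: 13.5
position: [0.4936, -0.2927, 0.2252]
ee_rot: [-0.0, 1.0, -0.002, -0.001]
ft_force: [-0.1, 0.8, -2.9]
grip_width: 0.154
```

```bash
python3 - <<'E'
from h import *
print(telemetry.sense()['position'])
snap('scene','s6.png'); p,d=snap('top','t6.png');Q=cloud('top',d); x,y,z=Q[...,0],Q[...,1],Q[...,2]
m=(z>.198)&(z<.235)&(abs(x-.495)<.12)&(abs(y+.29)<.14); print(np.round(np.percentile(Q[m],[.5,2,50,98,99.5],axis=0),3),cv2.minAreaRect(Q[m][:,:2].astype(np.float32)*1000))
E
```

```text
[ 0.49360878 -0.2926889   0.22522489]
[[ 0.412 -0.319  0.199]
 [ 0.413 -0.31   0.202]
 [ 0.494 -0.237  0.211]
 [ 0.569 -0.186  0.218]
 [ 0.571 -0.185  0.231]] ((492.0769958496094, -261.0809326171875), (153.53614807128906, 162.83677673339844), 89.61094665527344)
```

View pics/t6.png

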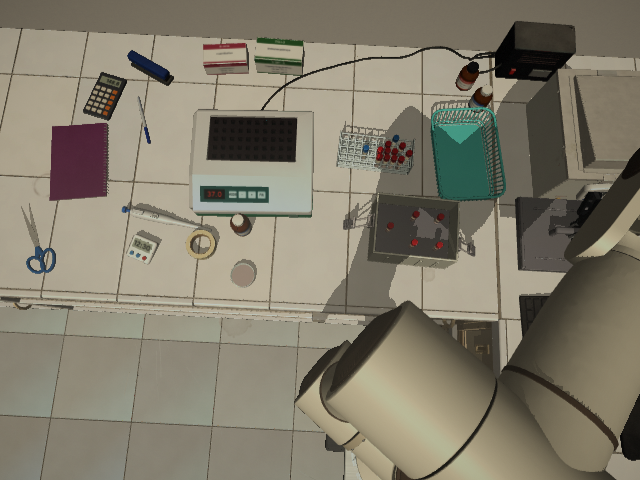

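View pics/s6.png

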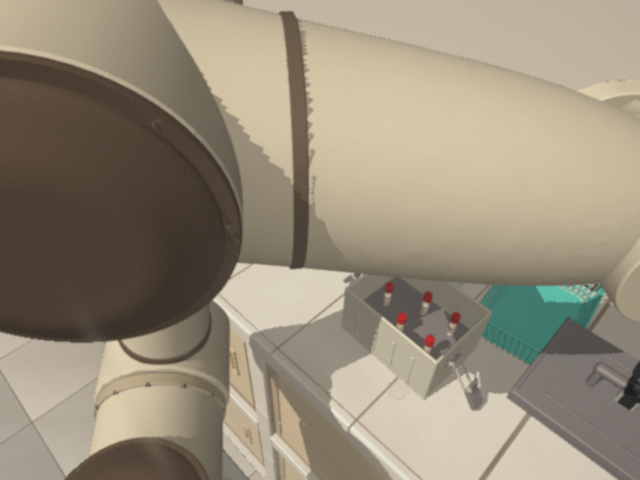

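```bash
python3 - <<'E'
from h import *
P=np.load('top1.npy'); S=np.load('scene1.npy')
for c in [(558,203),(556,200),(560,206)]: print(P[c[1],c[0]].round(3))
A=np.concatenate([P.reshape(-1,3),S.reshape(-1,3)])
m=(A[:,0]>.40)&(A[:,0]<.585)&(A[:,1]>-.41)&(A[:,1]<-.175)
print(m.sum(),(A[m,2]>.009).sum(),np.round(A[m][A[m,2]>.009],3)[:20])
im=cv2.imread('pics/top1.png')[150:350,480:640]; cv2.imwrite('pics/c1.png',cv2.resize(im,None,fx=3.5,fy=3))
E
```

```text
[ 0.615 -0.361  0.044]
[ 0.622 -0.356  0.046]
[ 0.604 -0.36   0.055]
16274 1 [[ 0.429 -0.308  0.009]]
```

View pics/c1.png

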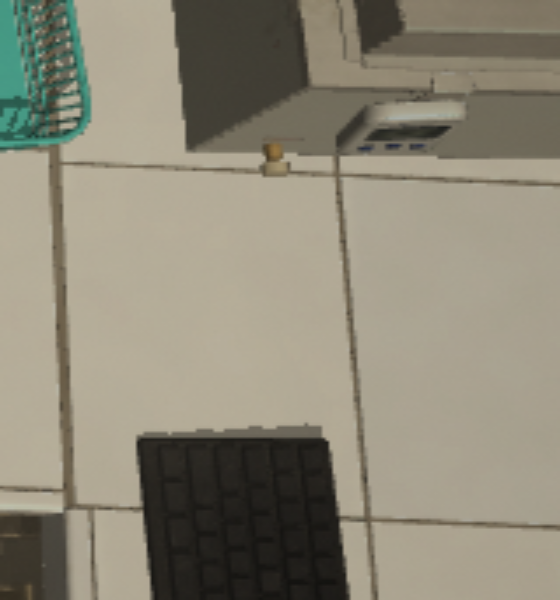

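The spot is clear: keyboard x<0.40, appliance x>0.60, valve tip x≥0.604. I lower the lid.

Request:
drive_tool --pt "0 0 -0.8" --pt "0 0 -1.6" --pt "0 0 -2" --pt "0 0 -2" --pt "0 0 -2" --pt "0 0 -2" --pt "0 0 -2" --pt "0 0 -2" --pt "0 0 -1.6" --pt "0 0 -1" --pt "0 0 -0.5" --pt "0 0 0" --spin '[0, 0, 0, 0, 0, 0, 0, 0, 0, 0, 0, 0]'

```text
time_s: 14.6
position: [0.4944, -0.2891, 0.0505]
ee_rot: [-0.0, 1.0, -0.001, -0.001]
ft_force: [0.2, 1.0, -3.1]
grip_width: 0.152
```

Request:
drive_tool --pt "0 0 -0.3" --pt "0 0 -0.2" --pt "0 0 -0.2" --pt "0 0 -0.2" --pt "0 0 0" --spin '[0, 0, 0, 0, 0]'

```text
time_s: 15.02
position: [0.4945, -0.29, 0.0421]
ee_rot: [-0.0, 1.0, -0.001, -0.0]
ft_force: [-0.6, 0.6, -3.3]
grip_width: 0.154
```

Request:
drive_tool --pt "0 0 -0.2" --pt "0 0 -0.2" --pt "0 0 -0.1" --pt "0 0 -0.1" --pt "0 0 -0.1" --pt "0 0 0" --spin '[0, 0, 0, 0, 0, 0]'

```text
time_s: 15.52
position: [0.4945, -0.2899, 0.035]
ee_rot: [-0.0, 1.0, -0.001, -0.0]
ft_force: [-0.6, -0.9, -3.4]
grip_width: 0.152
```

Request:
drive_tool --pt "0 0 -0.1" --pt "0 0 0" --pt "0 0 -0.05" --pt "0 0 0" --spin '[0, 0, 0, 0]'

```text
time_s: 15.85
position: [0.4945, -0.29, 0.0337]
ee_rot: [-0.0, 1.0, -0.001, -0.0]
ft_force: [0.2, 0.4, -3.3]
grip_width: 0.149
```

Request:
drive_tool --pt "0 0 -0.1" --pt "0 0 0" --pt "0 0 0" --spin '[0, 0, 0]'

```text
time_s: 16.1
position: [0.4947, -0.29, 0.0331]
ee_rot: [0.0, 1.0, -0.001, 0.0]
ft_force: [-1.7, 1.0, 3.0]
grip_width: 0.151
```

The lid is touching the bench. I release and rise.

Request:
drive_tool --pt "0 0 0" --pt "0 0 0" --pt "0 0 0" --pt "0 0 0" --pt "0 0 0" --pt "0 0 0" --spin '[0, 0, 0, 0, 0, 0]' --fingers 0.8

```text
time_s: 16.6
position: [0.4946, -0.29, 0.0327]
ee_rot: [-0.0, 1.0, -0.001, -0.0]
ft_force: [-0.6, 0.4, -0.6]
grip_width: 0.796
```

Request:
drive_tool --pt "0 0 0.5" --pt "0 0 1.5" --pt "0 0 3" --pt "0 0 3" --pt "0 0 3" --pt "0 0 3" --pt "0 0 3" --pt "0 0 3" --pt "0 0 2" --pt "0 0 0" --spin '[0, 0, 0, 0, 0, 0, 0, 0, 0, 0]'

```text
time_s: 17.43
position: [0.4954, -0.2906, 0.258]
ee_rot: [0.002, 1.0, -0.001, 0.003]
ft_force: [0.2, 0.1, 0.5]
grip_width: 0.798
```

```bash
python3 - <<'E'
from h import *
i=cams.camera_info('wrist'); p,d=snap('wrist','w7.png'); Q=cloud('wrist',d,i)
P2,d2=snap('top','t7.png'); T=cloud('top',d2)
for Z in (Q,T):
    x,y,z=Z[...,0],Z[...,1],Z[...,2]
    m=(z>.014)&(z<.03)&(abs(x-.495)<.1)&(abs(y+.29)<.12); q=Z[m]
    print(m.sum(),np.round(np.percentile(q,[1,50,99],axis=0),3).tolist())
    A=np.c_[q[:,:2]-q[:,:2].mean(0),np.ones(len(q))]; print(np.linalg.lstsq(A,q[:,2],rcond=None)[0].round(4))
for t in ['bottle','petri','tape','lid']: print(t,[(np.round(r['location'],3).tolist(),round(r['confidence'],2)) for r in cams.spot_point('top',t)][:2])
x,y,z=T[...,0],T[...,1],T[...,2]
for a in [1,-1]:
    m=(abs(y-.0155-a*.148)<.028)&(abs(x-.52)<.07)&(z>.01)&(z<.19); print(a,np.round(np.percentile(T[m],[2,50,98],axis=0),3).tolist())
E
```

```text
34101 [[0.416, -0.392, 0.018], [0.494, -0.275, 0.019], [0.573, -0.186, 0.025]]
[0.0004 0.001  0.0196]
4792 [[0.413, -0.391, 0.015], [0.488, -0.286, 0.019], [0.571, -0.184, 0.026]]
[-0.0004  0.0005  0.0195]
bottle [([0.522, 0.449, 0.003], 0.6)]
petri [([0.394, 0.44, -0.0], 0.97)]
tape [([0.472, 0.542, 0.005], 0.61)]
lid [([0.494, -0.288, 0.002], 0.79)]
1 [[0.523, 0.14, 0.021], [0.534, 0.169, 0.044], [0.547, 0.186, 0.069]]
-1 [[0.471, -0.148, 0.027], [0.482, -0.128, 0.048], [0.497, -0.106, 0.069]]
```

View pics/w7.png

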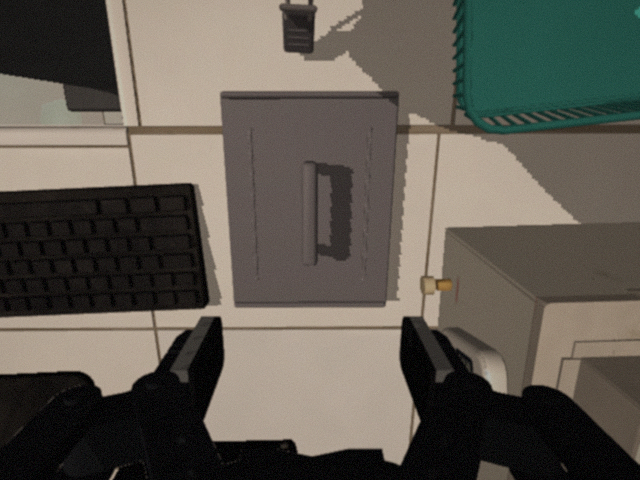

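View pics/t7.png

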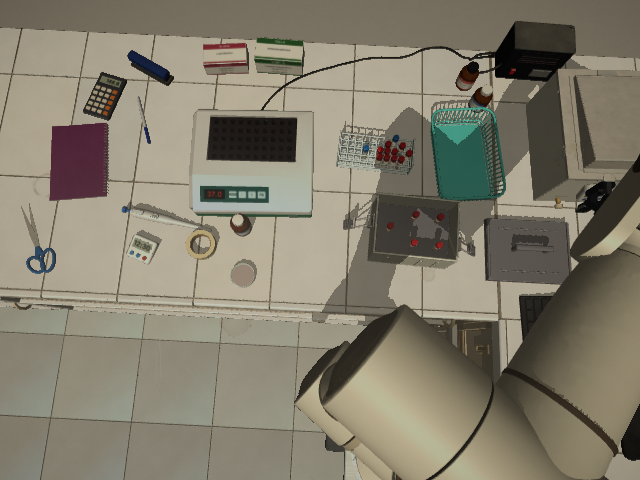

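The lid lies flat and upright (wrist view columns 222-398, rows 92-305) and touches nothing around it. Both clips hang down, and the bystanders are in place. I hand in.

```bash
python3 -c "
from h import *
print(sign_off())"
```

```text
the job is handed in; nothing more can be done
None
```

The box is open and the job is handed in, at about 18 s of the 64 s allowed. I flipped the left clip, then the right, off the lid's bead and swung each over. I then lifted the lid by its handle and set it on the bench to the right of the box.

Last checks:
- **Clips:** both hang outside the box, with depth readings there between about 0.02 and 0.07 m over the bench.
- **Lid:** it lies the right way up at about (0.494, -0.289). Its top face is at 19–20 mm and tilts under about 1 mrad, so it is flat. By depth it is about 35 mm from the nearest part of the hanging right clip, and it is clear of the keyboard and the appliance. It was lowered until the bench first pushed back, with about 6 N on it, and then released.
- **Bottle, petri dish and tape:** all three were found where they started, to within the network's accuracy of a few millimetres.
- **Robot:** the gripper was open and raised about 0.2 m above the lid at hand-in, touching nothing.

One disagreement: early on, the top camera's network wrongly placed the transport box at the tape's position with middling confidence. I used depth and the scene camera instead. No final check failed.

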